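# Lay the standing wood billets down on the chopping block

## Robot

A 7-joint arm with a two-finger parallel gripper is mounted at the origin on the work surface. World frame = base frame: x ahead of the robot, y to its left, z up, the work surface at z = 0. Lengths are in m, angles in rad, forces in N, time in s.
With the tool pointing down it reaches from about 0.35 to 0.9 m from the base axis. Payload 19.9 kg.
Tool frame: the origin (TCP) lies where the fingers leave the gripper's body, on its centre line; the fingertips stand 97 mm ahead of it and the grasp point (between the pads) lies 78 mm ahead of it; z points along the fingers, y is the direction in which the jaws open and shut (so a half turn about z gives the same grasp; the last joint's range is limited). The gripper opens to 94 mm and grips with 3 to 60 N. Pads are 16 mm wide; open, the fingers measure 119 mm over their backs; the gripper's body (75 mm by 177 mm) begins 78 mm behind the grasp point.
Start: joints at [-1.264, 0.417, -0.01, 1.614, 0.005, 1.111, -0.053], TCP at [0.213, 0.588, 0.303] pointing down, gripper open.
Joint ranges: [-2.81, 2.81], [-0.39, 2.02], [-1.27, 1.25], [0.06, 2.57], [-1.19, 4.33], [0.19, 2], [-2.82, 2.82]. Speed limits (rad/s): [1.89, 1.89, 2.39, 2.39, 3.01, 3.01, 3.01].

## Interface

Orientations are given as a 3x3 rotation matrix whose columns are the frame's x, y, z axes.
In Python, from cell import bot gives the robot as it stands.
- The arm moves only by the shell command python3 -m jog 'ROWS'. ROWS is JSON, a list of rows, each a list of 3 entries, a list of its own where there are three numbers: the gripper's target within -1 to 1 (fully open at 1, half-way at 0, shut at -1), then the shift along the tool's x, y, z in cm, then the turn, a rotation vector about the tool's x, y, z in degrees. A call has 1 to 20 rows; each row is the pose to reach, as a shift and turn from the pose commanded when the call began, along the tool's axes at that moment; what a row does not reach only later rows make up. A row lasts 1/12 s, in which the tool goes at most 41.7 mm and 7.16 degrees, less where a joint would pass 70% of its speed; a pose out of reach is approached as far as the arm can. A call with a gripper value outside its range is refused whole. The fingers move at their own pace and stop on an object; the grip force is fixed at half the most. Time passes only in rows, so rows that repeat a pose let the fingers close. It gives the time, the measured TCP pose, the force and the opening at its end, in the units of the state.
- bot.get_obs(): the state, without advancing time (a new reading comes with each control period).
- bot.get_image(name): name is "scene" or "top" or "wrist"; returns (picture, depth): 420x560x3 uint8, red, green, blue; 420x560 float32, m along the optical axis (not along the pixel's ray), 0 where there is no reading.
- bot.camera_info(name): a dict with "fov_y" (degrees; the focal length in pixels is half the picture's height over the tangent of half this angle, whatever the lens; pixels are square), "cx", "cy" (the principal point, pixels), "extrinsics" (4x4, takes a point from camera to world coordinates); the wrist camera has in their place "mount" (4x4, takes a point from camera to tool coordinates, whose origin is the TCP and whose axes are the flange's). Camera axes: x right, y down, z forward; pixel columns grow to the right and rows downward; lengths in m; the calibration is good to about 2 mm. A picture is of the moment at which its call begins: read the wrist's pose just before it. camera_info takes no time and is no camera call.
- bot.sign_off(): hands the job in, once; it reports no verdict.
The state is a dict: "clock": time; "q": joint angles; "joint_velocities": joint speeds; "joint_torque": joint torques, N m; "position": TCP position; "ee_rot": TCP orientation; "ft_force": force on the tool from outside, world axes, zero at the start; "torque": the same for the moment, N m; "finger_gap": finger opening in m.
Only numpy, scipy, OpenCV 4.12 (cv2) and the standard library are available. Lean on these libraries where they do the work, as an engineer would, in place of code of your own. Each camera call takes 0.05 s, during which the arm holds its last target.

## Task

Two wood billets, a long one and a short one, stand on end on the round chopping block, each at one end of its own burnt-in outline. Tip each billet over by pushing it near its top with the fingertips, so that it falls along its outline and comes to rest lying on its broad side inside that outline, ready for chopping. Topple them where they stand: do not pick up, carry or drag them elsewhere, and do not disturb the other things on the block or the table.

Things in the scene. Friction and masses are not known exactly. Their poses are not given: they have to be found in the camera images.
- block: round chopping block of pale wood, 400 mm across and 35 mm thick, fixed to the table; origin at the centre of its underside, z up. Its x axis runs along both outlines; the block may be turned by up to 100 degrees. Two rectangular outlines of thin dark lines, each 210 mm (along x) by 120 mm (along y), lie side by side on its flat top.
- outline_a (a point): centre of outline A on the block's top face, at block x 0, y +75 mm, height 35 mm; axes as the block's. The billet of this outline stands across the outline's -x end line and has to fall towards block +x.
- outline_b (a point): centre of outline B on the block's top face, at block x 0, y -75 mm, height 35 mm; axes as the block's. The billet of this outline stands across the outline's +x end line and has to fall towards block -x.
- long_billet: long billet of brown wood with dark bark on its narrow sides, 36 mm thick (own x), 60 mm wide (own y), 140 mm long (own z), about 0.2 kg, loose. It stands on end; origin at the centre of its foot. Its x axis is within 6 degrees of the block's x axis; it may stand at either outline, its centre about 95 mm from the outline's centre. It tips about the bottom edge of its broad face once its top has moved about 36 mm.
- long_top (a point): centre of the long billet's top end, 140 mm from its origin along its own z
- short_billet: short billet, as the long one but 105 mm long and about 0.14 kg; it stands at the other outline. Origin at the centre of its foot.
- short_top (a point): centre of the short billet's top end, 105 mm from its origin along its own z
- chunk_a: bystander: loose wood chunk 34 x 24 x 26 mm lying on the block beside outline A; origin at the centre of its underside
- chunk_b: bystander: loose wood chunk 30 x 26 x 22 mm lying on the block beside outline B; origin at the centre of its underside
- round_offcut: bystander: round wood offcut 30 mm across, 45 mm tall, standing on the block beyond the +x end of outline A; origin at the centre of its underside
- jar: bystander: jar 72 mm across, 100 mm tall, on the table to the left; origin at the centre of its underside
- brush: bystander: round hand brush 68 mm across, 70 mm tall, on the table to the right; origin at the centre of its underside
- cleaver: bystander: cleaver lying flat on the table to the right, blade 170 x 85 mm, handle 110 mm; origin at the middle of the blade
- tape_roll: bystander: cardboard ring 90 mm across, 45 mm tall, on the table to the left; origin at the centre of its underside
Not all that is in view belongs to the job. What is shaped like the short_billet but red or yellow is not meant.

How it is judged:
At the end, for the whole second after the job is handed in: Both billets lie at rest on a broad side on the block, one in each outline: the centres of both ends are within 107 mm of the outline's centre along it, within 31 mm across it and 10 to 24 mm above the block's top; the centre of each billet's foot is less than 75 mm from where it stood (((x of long_billet in the frame of outline_a between -0.107 and 0.107 m and y of long_billet in the frame of outline_a between -0.031 and 0.031 m and z of long_billet in the frame of outline_a between 0.01 and 0.024 m and x of long_top in the frame of outline_a between -0.107 and 0.107 m and y of long_top in the frame of outline_a between -0.031 and 0.031 m and z of long_top in the frame of outline_a between 0.01 and 0.024 m and x of short_billet in the frame of outline_b between -0.107 and 0.107 m and y of short_billet in the frame of outline_b between -0.031 and 0.031 m and z of short_billet in the frame of outline_b between 0.01 and 0.024 m and x of short_top in the frame of outline_b between -0.107 and 0.107 m and y of short_top in the frame of outline_b between -0.031 and 0.031 m and z of short_top in the frame of outline_b between 0.01 and 0.024 m) or (x of long_billet in the frame of outline_b between -0.107 and 0.107 m and y of long_billet in the frame of outline_b between -0.031 and 0.031 m and z of long_billet in the frame of outline_b between 0.01 and 0.024 m and x of long_top in the frame of outline_b between -0.107 and 0.107 m and y of long_top in the frame of outline_b between -0.031 and 0.031 m and z of long_top in the frame of outline_b between 0.01 and 0.024 m and x of short_billet in the frame of outline_a between -0.107 and 0.107 m and y of short_billet in the frame of outline_a between -0.031 and 0.031 m and z of short_billet in the frame of outline_a between 0.01 and 0.024 m and x of short_top in the frame of outline_a between -0.107 and 0.107 m and y of short_top in the frame of outline_a between -0.031 and 0.031 m and z of short_top in the frame of outline_a between 0.01 and 0.024 m)) and distance of each of long_billet, short_billet from where it was at the start of the episode below 0.075 m and linear speed of each of long_billet, short_billet below 0.02 m/s); the robot touches nothing.
It fails at once if a billet is lifted (its foot more than 50 mm above the block's top, or its top end more than 30 mm above its standing height) (height (world z) of any of long_billet, short_billet above 0.085 m or height (world z) of long_top above 0.205 m or height (world z) of short_top above 0.17 m).
It fails at once if a small piece on the block is moved more than 15 mm (distance of any of chunk_a, chunk_b, round_offcut from where it was at the start of the episode above 0.015 m).
It fails at once if a thing on the table is moved more than 20 mm (distance of any of jar, brush, cleaver, tape_roll from where it was at the start of the episode above 0.02 m).
It also fails if it takes over 43 s, if anything falls off the work surface, if the arm or the gripper's body presses on something with over 40 N, if the wrist force passes 120 N, or if a joint passes its speed limit or range.

## Working session

There is one attempt and no reset: what is moved stays moved. The work goes in short steps, Python scripts to look and compute and a shell command to move; the robot and the scene stay as the last step left them, time stands still between calls to the robot, and variables do not carry over. Pictures are saved under pics/ and viewed, and the job is handed in when it is done.

```bash
mkdir -p pics; ls
python3 - <<'E'
from cell import bot
import cv2, numpy as np, pickle
np.set_printoptions(precision=4,suppress=True)
o=bot.get_obs(); print(o['clock'],o['position'],o['ee_rot'],o['finger_gap'],o['ft_force'])
for n in ("scene","top"):
    im,d=bot.get_image(n); cv2.imwrite(f"pics/{n}0.png",im[:,:,::-1]); np.savez(f"{n}0.npz",im=im,d=d)
    print(n,bot.camera_info(n))
print(bot.camera_info("wrist"))
E
```

```text
pics
0.0 [0.2129 0.5873 0.302 ] [[-0.9401  0.3408 -0.0003]
 [ 0.3408  0.9401 -0.0012]
 [-0.0001 -0.0013 -1.    ]] 0.09397081037536073 [-0.3054  0.6279 -0.7057]
scene {'fov_y': 51.76919329557022, 'cx': 275.6575834346765, 'cy': 212.35861400619527, 'extrinsics': array([[-0.4459,  0.517 , -0.7306,  1.4489],
       [ 0.8949,  0.2749, -0.3516,  0.38  ],
       [ 0.019 , -0.8106, -0.5853,  0.8265],
       [ 0.    ,  0.    ,  0.    ,  1.    ]])}
top {'fov_y': 54.71504799620222, 'cx': 273.0531265134528, 'cy': 207.39562423056913, 'extrinsics': array([[ 0.0237, -0.9935,  0.1114,  0.4163],
       [-0.9996, -0.0222,  0.0144, -0.059 ],
       [-0.0118, -0.1117, -0.9937,  1.5178],
       [ 0.    ,  0.    ,  0.    ,  1.    ]])}
{'fov_y': 64.1030588859918, 'cx': 279.35881264138334, 'cy': 207.62179294842616, 'mount': array([[ 0.0006, -0.9726, -0.2327,  0.067 ],
       [ 1.    ,  0.0004,  0.001 , -0.0013],
       [-0.0009, -0.2327,  0.9726, -0.0824],
       [ 0.    ,  0.    ,  0.    ,  1.    ]])}
```

View pics/scene0.png

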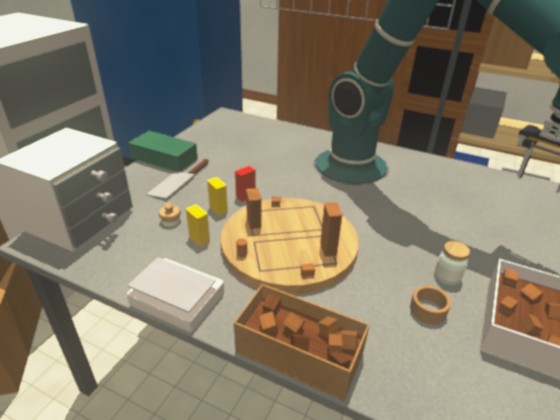

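View pics/top0.png

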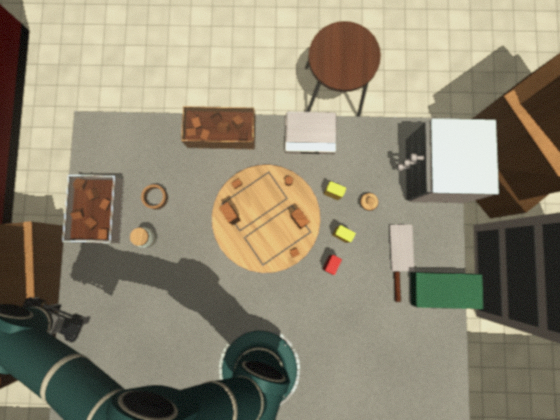

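```bash
cat > h.py <<'E'
import numpy as np, cv2
from cell import bot
np.set_printoptions(precision=4,suppress=True)
def K(n):
    i=bot.camera_info(n); f=210/np.tan(np.radians(i['fov_y']/2)); return f,i['cx'],i['cy']
def ext(n,obs=None):
    i=bot.camera_info(n)
    if n!='wrist': return i['extrinsics']
    T=np.eye(4);T[:3,:3]=obs['ee_rot'];T[:3,3]=obs['position'];return T@i['mount']
def rayplane(n,uv,z,E=None):
    f,cx,cy=K(n);E=ext(n) if E is None else E
    uv=np.atleast_2d(uv).astype(float)
    d=np.c_[(uv[:,0]-cx)/f,(uv[:,1]-cy)/f,np.ones(len(uv))]@E[:3,:3].T
    s=(z-E[2,3])/d[:,2]; return E[:3,3]+d*s[:,None]
def cloud(n,depth,E=None):
    f,cx,cy=K(n);E=ext(n) if E is None else E
    v,u=np.mgrid[:420,:560]
    P=np.stack([(u-cx)/f*depth,(v-cy)/f*depth,depth],-1)
    return P@E[:3,:3].T+E[:3,3]
def proj(n,P,E=None):
    f,cx,cy=K(n);E=ext(n) if E is None else E
    p=(np.atleast_2d(P)-E[:3,3])@E[:3,:3]; return np.c_[cx+f*p[:,0]/p[:,2],cy+f*p[:,1]/p[:,2]]
E
python3 - <<'E'
from h import *
for n in("top","scene"):
    z=np.load(n+"0.npz");im,d=z['im'],z['d'];P=cloud(n,d)
    print(n,'table z', np.median(P[300:320,120:180,2]) if n=='top' else np.median(P[170:200,240:300,2]))
    # block colour
    hsv=cv2.cvtColor(im,cv2.COLOR_RGB2HSV)
    if n=='top': print(hsv[255,265],P[255,265],hsv[211,230],P[211,230],hsv[216,300],P[216,300])
z=np.load("top0.npz");im=z['im']
c=im[155:280,205:345]; cv2.imwrite("pics/top0c.png",cv2.resize(c[:,:,::-1],None,fx=5.6,fy=4.6*1.0,interpolation=cv2.INTER_CUBIC) if 0 else cv2.resize(c[:,:,::-1],None,fx=4.7,fy=4.7,interpolation=cv2.INTER_CUBIC))
z=np.load("scene0.npz");im=z['im']
c=im[150:300,210:370]; cv2.imwrite("pics/scene0c.png",cv2.resize(c[:,:,::-1],None,fx=4,fy=4,interpolation=cv2.INTER_CUBIC))
E
```

```text
top table z -0.0008824646235198186
[ 19 118 229] [ 0.4082 -0.0126  0.0386] [ 13 156 191] [0.5516 0.1034 0.1752] [ 13 156 183] [ 0.5435 -0.1316  0.1394]
scene table z 0.0005684019966520903
```

```bash
sleep 1
```

```text
(no output)
```

View pics/top0c.png

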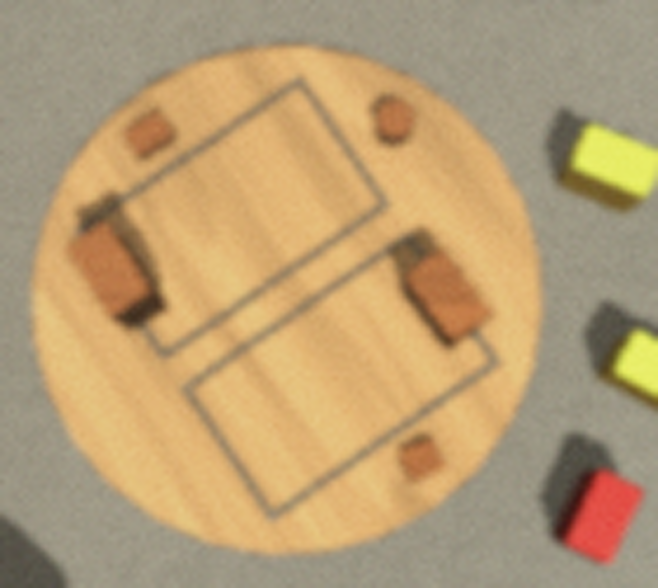

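View pics/scene0c.png

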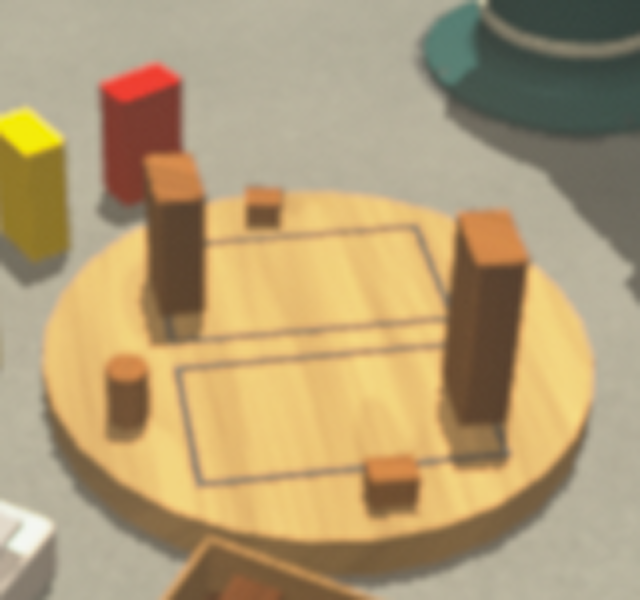

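Run:
```python
from h import *
U=np.array([(302,80),(384,205),(165,353),(188,388),(273,516),(496,362)],float)
uv=(U+.5)/4.7-.5+[205,155]
W=rayplane('top',uv,.035)[:,:2]
B=np.array([(105,135),(105,15),(-105,15),(-105,-15),(-105,-135),(105,-135)])/1000.
mb,mw=B.mean(0),W.mean(0)
H=(B-mb).T@(W-mw);A=np.arctan2(H[0,1]-H[1,0],H[0,0]+H[1,1])
R=np.array([[np.cos(A),-np.sin(A)],[np.sin(A),np.cos(A)]]);t=mw-R@mb
print('yaw',np.degrees(A),'centre',t,'res mm',1000*(W-(B@R.T+t)))
z=np.load("top0.npz");im,d=z['im'],z['d'];P=cloud('top',d)
hsv=cv2.cvtColor(im,cv2.COLOR_RGB2HSV)
np.savez('block.npz',R=R,t=t)
reg=np.hypot(P[...,0]-t[0],P[...,1]-t[1])<.26
for n in('top','scene'):
  z=np.load(n+"0.npz");im,d=z['im'],z['d'];P=cloud(n,d);hsv=cv2.cvtColor(im,cv2.COLOR_RGB2HSV)
  loc=(P[...,:2]-t)@R
  brown=(hsv[...,0]<17)&(hsv[...,1]>110)&(hsv[...,2]>(110))
  m=brown&(np.hypot(loc[...,0],loc[...,1])<.2)&(P[...,2]>.045)
  k,l,s,c=cv2.connectedComponentsWithStats(m.astype(np.uint8))
  for i in range(1,k):
    if s[i,4]<20: continue
    q=l==i; zt=np.percentile(P[q][:,2],80)
    q&=P[...,2]>zt-.012
    cnt=np.argwhere(q)[:,::-1].astype(np.float32)
    for h in ([.175,.14] if zt>.1 else [.08 if zt>.07 else .059]):
      if abs(h-zt)>.02: continue
      w=rayplane(n,cnt,h)[:,:2]; lo=((w-t)@R*1000).astype(np.float32)
      r=cv2.minAreaRect(lo)
      print(n,i,len(cnt),'z',round(float(zt),3),'h',h,'world',w.mean(0),'block mm',lo.mean(0),'rect',r)
# table distractors
z=np.load("top0.npz");im,d=z['im'],z['d'];P=cloud('top',d);hsv=cv2.cvtColor(im,cv2.COLOR_RGB2HSV)
m=(P[...,2]>.03)&(np.abs((P[...,:2]-t)).max(-1)<.45)&(np.hypot(P[...,0]-t[0],P[...,1]-t[1])>.21)
k,l,s,c=cv2.connectedComponentsWithStats(m.astype(np.uint8))
for i in range(1,k):
    if s[i,4]>40: q=P[l==i]; print('obj',s[i,4],'lo',q.min(0),'hi',q.max(0))
```

```text
yaw -54.334573650966135 centre [ 0.5452 -0.0114] res mm [[-0.1221 -0.853 ]
 [-0.8275  2.3566]
 [ 1.6758 -0.2533]
 [-0.7069 -1.5289]
 [-0.0577 -0.1847]
 [ 0.0383  0.4633]]
top 30 56 z 0.08 h 0.08 world [ 0.6774 -0.0929] block mm [143.2945  59.9157] rect ((142.814208984375, 58.670005798339844), (28.267580032348633, 28.079988479614258), 10.949861526489258)
top 31 63 z 0.062 h 0.059 world [0.6662 0.0967] block mm [-17.264  161.3432] rect ((-17.69546127319336, 161.42147827148438), (25.612323760986328, 33.33522033691406), 89.36821746826172)
top 34 202 z 0.177 h 0.175 world [0.5483 0.1105] block mm [-97.2142  73.6855] rect ((-97.25942993164062, 73.58283996582031), (62.41443634033203, 36.40158462524414), 88.47859191894531)
top 36 197 z 0.141 h 0.14 world [ 0.5383 -0.1327] block mm [ 94.5198 -76.229 ] rect ((90.00850677490234, -76.19709777832031), (45.50790023803711, 61.98465347290039), 3.0866854190826416)
top 43 61 z 0.059 h 0.059 world [ 0.4201 -0.119 ] block mm [  14.4555 -164.2803] rect ((14.486908912658691, -164.39425659179688), (23.78182029724121, 28.779014587402344), 82.05172729492188)
[... 1052 characters left out ...]
5625), (33.53390884399414, 34.44007873535156), 82.00437927246094)
obj 2882 lo [0.8072 0.0378 0.0305] hi [0.9424 0.2985 0.1075]
obj 2048 lo [ 0.7921 -0.2671  0.0301] hi [ 0.9423 -0.0768  0.0817]
obj 248 lo [ 0.6192 -0.2906  0.0305] hi [ 0.6728 -0.2258  0.1116]
obj 183 lo [0.5695 0.3598 0.03  ] hi [0.6563 0.4384 0.0532]
obj 250 lo [ 0.5809 -0.4222  0.0309] hi [ 0.6441 -0.3591  0.0744]
obj 239 lo [ 0.4611 -0.3253  0.0304] hi [ 0.519  -0.2585  0.1121]
obj 328 lo [0.4265 0.3919 0.0308] hi [0.4988 0.4385 0.1082]
obj 234 lo [ 0.348  -0.2769  0.0301] hi [ 0.4142 -0.2232  0.1125]
obj 8481 lo [0.0952 0.0505 0.4455] hi [0.2224 0.4386 0.8161]
obj 47 lo [ 0.0952 -0.0046  0.2667] hi [0.0987 0.0274 0.32  ]
```

```bash
cat > goto.py <<'E'
import sys
from h import *
from scipy.spatial.transform import Rotation as Ro
b=np.load('block.npz');R,t=b['R'],b['t']
def plan(bx,by,z,dyaw):
    o=bot.get_obs();Rt=o['ee_rot'];w=np.r_[R@[bx/1000,by/1000]+t,z]
    a=np.arctan2(R[1,0],R[0,0])+np.pi/2+np.radians(dyaw)
    y=np.array([np.cos(a),np.sin(a),0]);zz=np.array([0,0,-1.]);G=np.c_[np.cross(y,zz),y,zz]
    print('clock',o['clock'],'world',w,'now block mm',1000*(R.T@(o['position'][:2]-t)),o['position'][2],'F',o['ft_force'],'gap',o['finger_gap'])
    print('shift cm',100*Rt.T@(w-o['position']),'turn',np.degrees(Ro.from_matrix(Rt.T@G).as_rotvec()))
plan(*map(float,sys.argv[1:5]))
E
python3 goto.py -142 74.5 0.30 -1.6; python3 goto.py -142 74.5 0.247 -1.6
python3 - <<'E'
from h import *
b=np.load('block.npz')
Bc=np.array([(105,135),(105,15),(-105,15),(-105,-15),(-105,-135),(105,-135)])/1000.
p=proj('scene',np.c_[Bc@b['R'].T+b['t'],np.full(6,.035)])
print((p-[210,150]+.5)*4-.5)
E
```

```text
clock 0.1 world [0.5229 0.1474 0.3   ] now block mm [-680.1775   79.2475] 0.30211246667293845 F [-0.0447 -0.6691  0.3169] gap 0.094063363941953
shift cm [-44.1349 -30.8005   0.2455] turn [-0.056   0.0217 36.0049]
clock 0.1 world [0.5229 0.1474 0.247 ] now block mm [-680.1775   79.2475] 0.30211246667293845 F [-0.0447 -0.6691  0.3169] gap 0.094063363941953
shift cm [-44.1346 -30.7951   5.5455] turn [-0.056   0.0217 36.0049]
[[196.5489 483.9324]
 [174.955  368.1872]
 [460.9198 342.9746]
 [450.8272 317.8609]
 [413.9519 226.103 ]
 [152.2603 246.5421]]
```

```bash
python3 -m jog '[[-0.47,[-3.4,-2.4,0],[0,0,2.8]],[-0.47,[-6.8,-4.7,0],[0,0,5.5]],[-0.47,[-10.2,-7.1,0],[0,0,8.3]],[-0.47,[-13.6,-9.5,0],[0,0,11.1]],[-0.47,[-17,-11.8,0],[0,0,13.8]],[-0.47,[-20.4,-14.2,0],[0,0,16.6]],[-0.47,[-23.8,-16.6,0],[0,0,19.4]],[-0.47,[-27.2,-18.9,0],[0,0,22.2]],[-0.47,[-30.6,-21.3,0],[0,0,25]],[-0.47,[-34,-23.7,0],[0,0,27.7]],[-0.47,[-37.4,-26.1,0],[0,0,30.5]],[-0.47,[-40.8,-28.4,0],[0,0,33.2]],[-0.47,[-44.1,-30.8,0],[0,0,36]],[-0.47,[-44.1,-30.8,0],[0,0,36]],[-0.47,[-44.1,-30.8,0],[0,0,36]],[-0.47,[-44.1,-30.8,0],[0,0,36]]]'
python3 goto.py -142 74.5 0.247 -1.6
python3 - <<'E'
from h import *
o=bot.get_obs();im,d=bot.get_image('wrist');cv2.imwrite('pics/w1.png',im[:,:,::-1]);np.savez('w1.npz',im=im,d=d,E=ext('wrist',o))
E
```

```text
clock: 1.43
position: [0.5223, 0.1481, 0.3024]
ee_rot: [[-0.561, 0.828, -0.001], [0.828, 0.561, -0.0], [0.0, -0.001, -1.0]]
ft_force: [-0.7, 0.8, 0.2]
finger_gap: 0.0247
clock 1.4333 world [0.5229 0.1474 0.247 ] now block mm [-142.9163   74.4575] 0.30235496830197106 F [-0.683   0.7953  0.1587] gap 0.024673417077085348
shift cm [-0.0931  0.0103  5.5355] turn [-0.0365 -0.0169  0.0388]
```

View pics/w1.png

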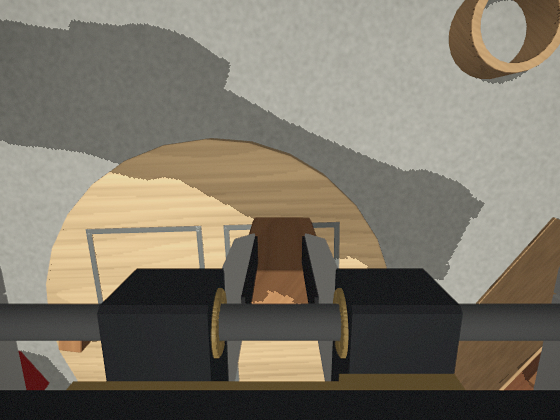

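The wrist view shows the long billet's broad face at columns 255–320, rows 218–300. It is centred between the fingers at columns 240 and 320, with outline A's end line on both sides of its foot. Next I lower behind it.

```bash
python3 -m jog '[[-0.47,[0,0,1.5],[0,0,0]],[-0.47,[0,0,3],[0,0,0]],[-0.47,[0,0,4.5],[0,0,0]],[-0.47,[0,0,5.5],[0,0,0]],[-0.47,[0,0,5.5],[0,0,0]],[-0.47,[0,0,5.5],[0,0,0]]]'
python3 goto.py -123 74.5 0.247 -1.6
```

```text
clock: 1.98
position: [0.5223, 0.1483, 0.2477]
ee_rot: [[-0.561, 0.828, -0.001], [0.828, 0.561, -0.0], [0.0, -0.001, -1.0]]
ft_force: [0.0, -0.9, -0.4]
finger_gap: 0.0248
clock 1.9833 world [0.534  0.1319 0.247 ] now block mm [-143.114    74.6092] 0.24770565174998171 F [ 0.0092 -0.8862 -0.3522] gap 0.024752652315579833
shift cm [-2.011   0.0426  0.0702] turn [-0.038  -0.0103  0.0759]
```

```bash
python3 -m jog '[[-0.47,[-0.6,0,0],[0,0,0]],[-0.47,[-1.2,0,0],[0,0,0]],[-0.47,[-1.6,0,0],[0,0,0]],[-0.47,[-2,0,0],[0,0,0]],[-0.47,[-2.3,0,0],[0,0,0]],[-0.47,[-2.6,0,0],[0,0,0]],[-0.47,[-2.9,0,0],[0,0,0]],[-0.47,[-3.2,0,0],[0,0,0]],[-0.47,[-3.5,0,0],[0,0,0]],[-0.47,[-3.5,0,0],[0,0,0]]]'
python3 - <<'E'
from h import *
im,d=bot.get_image('scene');cv2.imwrite('pics/s2.png',cv2.resize(im[150:300,210:370,::-1],None,fx=4,fy=4,interpolation=cv2.INTER_CUBIC))
E
```

```text
clock: 2.82
position: [0.5425, 0.1181, 0.2477]
ee_rot: [[-0.56, 0.829, 0.0], [0.829, 0.56, -0.0], [-0.0, -0.0, -1.0]]
ft_force: [0.4, -0.4, 0.8]
finger_gap: 0.0249
```

View pics/s2.png

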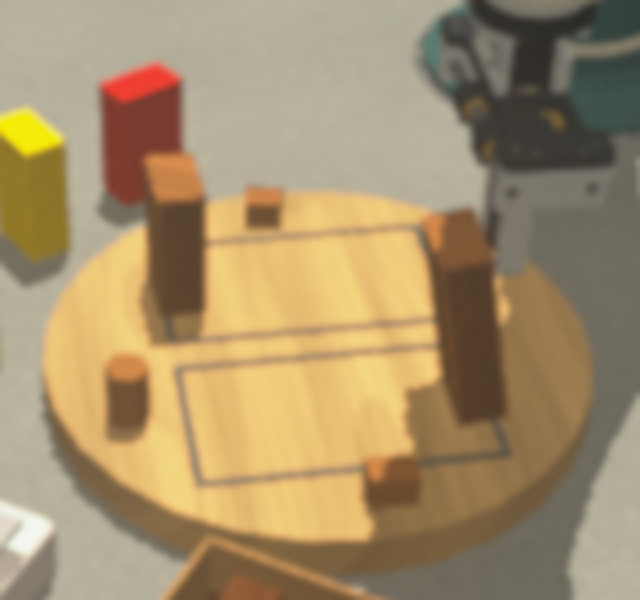

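The long billet (crop columns 430–500) is tilting towards +x on its front bottom edge. Its foot has not slipped, staying at about (480,415). I keep pushing.

```bash
python3 -m jog '[[-0.47,[-0.3,0,0],[0,0,0]],[-0.47,[-0.6,0,0],[0,0,0]],[-0.47,[-0.9,0,0],[0,0,0]],[-0.47,[-1.2,0,0],[0,0,0]],[-0.47,[-1.5,0,0],[0,0,0]],[-0.47,[-1.8,0,0],[0,0,0]],[-0.47,[-2.1,0,0],[0,0,0]],[-0.47,[-2.4,0,0],[0,0,0]],[-0.47,[-2.4,0,0],[0,0,0]],[-0.47,[-2.4,0,0],[0,0,0]],[-0.47,[-2.4,0,0],[0,0,0]],[-0.47,[-2.4,0,0],[0,0,0]],[-0.47,[-2.4,0,0],[0,0,0]]]'
python3 - <<'E'
from h import *
im,d=bot.get_image('scene');cv2.imwrite('pics/s3.png',cv2.resize(im[150:300,210:370,::-1],None,fx=4,fy=4,interpolation=cv2.INTER_CUBIC))
E
```

```text
clock: 3.95
position: [0.5556, 0.099, 0.2477]
ee_rot: [[-0.56, 0.828, -0.0], [0.828, 0.56, -0.0], [-0.0, -0.0, -1.0]]
ft_force: [-0.4, -0.6, 0.0]
finger_gap: 0.0249
```

View pics/s3.png

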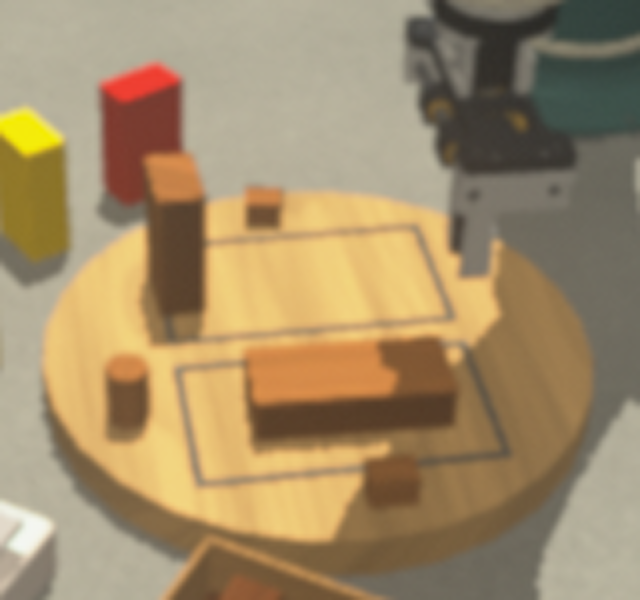

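```bash
python3 goto.py 141 -76.2 0.31 3.0
```

```text
clock 4.0 world [ 0.5655 -0.1704  0.31  ] now block mm [-83.5644  72.8635] 0.2476848656908951 F [-0.7078  0.3134 -0.0928] gap 0.024922902432602874
shift cm [-22.8596 -14.2807  -6.2308] turn [-0.001   0.0011 -4.5824]
```

```bash
python3 -m jog '[[-0.47,[0,0,-2],[0,0,0]],[-0.47,[0,0,-4],[0,0,0]],[-0.47,[0,0,-6.2],[0,0,0]],[-0.47,[-2.5,-1.6,-6.2],[0,0,-0.5]],[-0.47,[-5.1,-3.2,-6.2],[0,0,-1]],[-0.47,[-7.6,-4.8,-6.2],[0,0,-1.5]],[-0.47,[-10.2,-6.3,-6.2],[0,0,-2]],[-0.47,[-12.7,-7.9,-6.2],[0,0,-2.5]],[-0.47,[-15.2,-9.5,-6.2],[0,0,-3]],[-0.47,[-17.8,-11.1,-6.2],[0,0,-3.6]],[-0.47,[-20.3,-12.7,-6.2],[0,0,-4.1]],[-0.47,[-22.9,-14.3,-6.2],[0,0,-4.6]],[-0.47,[-22.9,-14.3,-6.2],[0,0,-4.6]],[-0.47,[-22.9,-14.3,-6.2],[0,0,-4.6]],[-0.47,[-22.9,-14.3,-6.2],[0,0,-4.6]]]'
python3 goto.py 141 -76.2 0.216 3.0
python3 - <<'E'
from h import *
o=bot.get_obs();im,d=bot.get_image('wrist');cv2.imwrite('pics/w4.png',im[:,:,::-1])
im,d=bot.get_image('scene');cv2.imwrite('pics/s4.png',cv2.resize(im[120:300,190:370,::-1],None,fx=3.3,fy=3.3,interpolation=cv2.INTER_CUBIC))
E
```

```text
clock: 5.25
position: [0.5656, -0.1704, 0.3095]
ee_rot: [[-0.625, 0.781, -0.0], [0.781, 0.625, 0.0], [0.0, -0.0, -1.0]]
ft_force: [0.9, -0.1, 0.0]
finger_gap: 0.025
clock 5.25 world [ 0.5655 -0.1704  0.216 ] now block mm [141.0572 -76.0996] 0.30952669914300457 F [ 0.9101 -0.1092  0.0495] gap 0.024963746527774257
shift cm [ 0.0024 -0.0095  9.3527] turn [-0.0011 -0.0236  0.0224]
```

View pics/w4.png

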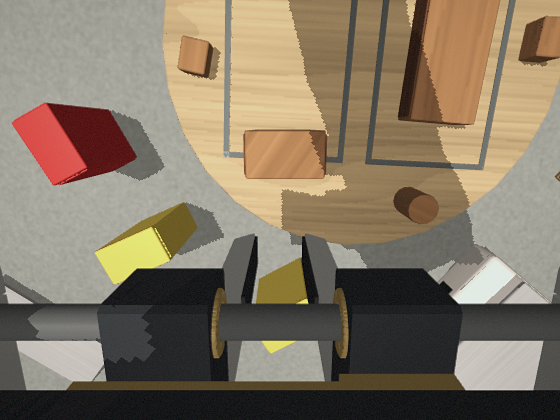

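View pics/s4.png

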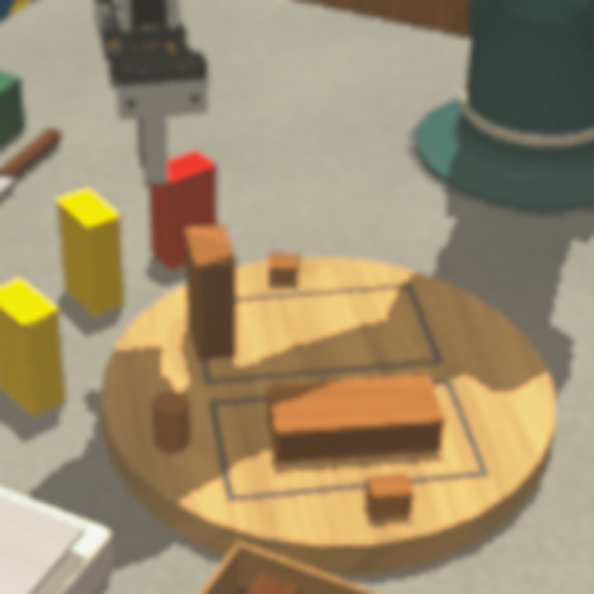

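The short billet's top is at columns 244–326 in the wrist view, centred on the fingers (column 280) and square to them. The long billet lies inside outline A. Next I lower behind the short one.

```bash
python3 -m jog '[[-0.47,[0,0,2],[0,0,0]],[-0.47,[0,0,4],[0,0,0]],[-0.47,[0,0,6],[0,0,0]],[-0.47,[0,0,8],[0,0,0]],[-0.47,[0,0,9.3],[0,0,0]],[-0.47,[0,0,9.3],[0,0,0]],[-0.47,[0,0,9.3],[0,0,0]]]' && python3 -m jog '[[-0.47,[0.6,0,0],[0,0,0]],[-0.47,[1.2,0,0],[0,0,0]],[-0.47,[1.6,0,0],[0,0,0]],[-0.47,[2,0,0],[0,0,0]],[-0.47,[2.3,0,0],[0,0,0]],[-0.47,[2.6,0,0],[0,0,0]],[-0.47,[2.9,0,0],[0,0,0]],[-0.47,[3.2,0,0],[0,0,0]],[-0.47,[3.5,0,0],[0,0,0]],[-0.47,[3.5,0,0],[0,0,0]]]'
python3 - <<'E'
from h import *
im,d=bot.get_image('scene');cv2.imwrite('pics/s5.png',cv2.resize(im[120:300,190:370,::-1],None,fx=3.3,fy=3.3,interpolation=cv2.INTER_CUBIC))
E
```

```text
clock: 5.93
position: [0.5656, -0.1705, 0.2168]
ee_rot: [[-0.625, 0.78, -0.001], [0.78, 0.625, -0.0], [0.0, -0.0, -1.0]]
ft_force: [0.2, 0.5, 0.4]
finger_gap: 0.0245
clock: 6.77
position: [0.5434, -0.1432, 0.2167]
ee_rot: [[-0.625, 0.781, -0.0], [0.781, 0.625, 0.0], [0.0, -0.0, -1.0]]
ft_force: [0.6, 0.2, 0.2]
finger_gap: 0.025
```

View pics/s5.png

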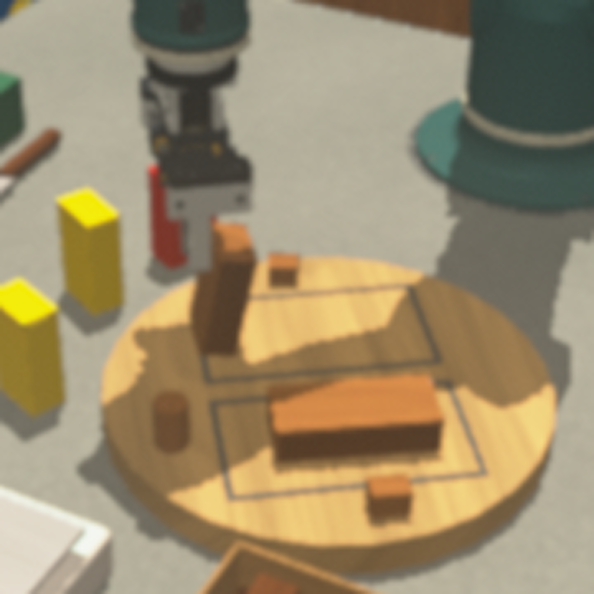

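The short billet tilts the right way, its top at about (235,235), and its foot stays put. I keep pushing.

```bash
python3 -m jog '[[-0.47,[0.3,0,0],[0,0,0]],[-0.47,[0.6,0,0],[0,0,0]],[-0.47,[0.9,0,0],[0,0,0]],[-0.47,[1.2,0,0],[0,0,0]],[-0.47,[1.5,0,0],[0,0,0]],[-0.47,[1.8,0,0],[0,0,0]],[-0.47,[2.1,0,0],[0,0,0]],[-0.47,[2.1,0,0],[0,0,0]],[-0.47,[2.1,0,0],[0,0,0]],[-0.47,[2.1,0,0],[0,0,0]],[-0.47,[2.1,0,0],[0,0,0]],[-0.47,[2.1,0,0],[0,0,0]]]'
python3 - <<'E'
from h import *
im,d=bot.get_image('scene');cv2.imwrite('pics/s6.png',cv2.resize(im[120:300,190:370,::-1],None,fx=3.3,fy=3.3,interpolation=cv2.INTER_CUBIC))
E
```

```text
clock: 7.82
position: [0.5306, -0.1274, 0.2167]
ee_rot: [[-0.625, 0.781, 0.0], [0.781, 0.625, -0.0], [-0.0, -0.0, -1.0]]
ft_force: [0.4, -0.1, 0.3]
finger_gap: 0.0246
```

View pics/s6.png

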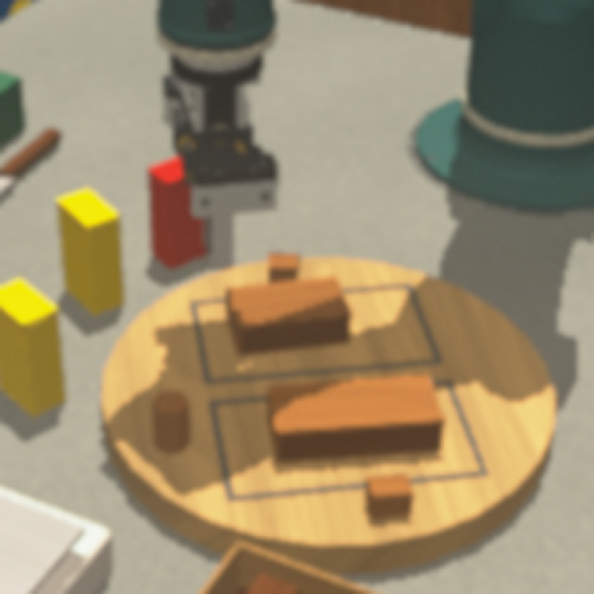

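Both billets are down. I retreat up and away from the block, then measure.

```bash
python3 -m jog '[[-0.47,[0,0,-2.5],[0,0,0]],[-0.47,[0,0,-5],[0,0,0]],[-0.47,[0,0,-7.5],[0,0,0]],[-0.47,[0,0,-10],[0,0,0]],[-0.47,[-3,0,-12],[0,0,0]],[-0.47,[-6,0,-14],[0,0,0]],[-0.47,[-9,0,-16],[0,0,0]],[-0.47,[-12,0,-17],[0,0,0]],[-0.47,[-15,-3,-17],[0,0,0]],[-0.47,[-18,-6,-17],[0,0,0]],[-0.47,[-20,-9,-17],[0,0,0]],[-0.47,[-20,-12,-17],[0,0,0]],[-0.47,[-20,-14,-17],[0,0,0]],[-0.47,[-20,-14,-17],[0,0,0]],[-0.47,[-20,-14,-17],[0,0,0]]]'
python3 - <<'E'
from h import *
b=np.load('block.npz');R,t=b['R'],b['t']
im,d=bot.get_image('top');P=cloud('top',d);hsv=cv2.cvtColor(im,cv2.COLOR_RGB2HSV)
cv2.imwrite('pics/t7.png',cv2.resize(im[155:280,205:345,::-1],None,fx=4.7,fy=4.7,interpolation=cv2.INTER_CUBIC))
loc=(P[...,:2]-t)@R
m=(P[...,2]>.048)&(P[...,2]<.1)&(np.hypot(loc[...,0],loc[...,1])<.2)&(hsv[...,0]<17)&(hsv[...,1]>110)
k,l,s,c=cv2.connectedComponentsWithStats(m.astype(np.uint8))
for i in range(1,k):
    if s[i,4]<20: continue
    uv=np.argwhere(l==i)[:,::-1]; zt=float(np.median(P[l==i][:,2])); h=.071 if s[i,4]>120 else (.08 if zt>.07 else .059)
    lo=((rayplane('top',uv,h)[:,:2]-t)@R*1000).astype(np.float32); r=cv2.minAreaRect(lo)
    print(s[i,4],'z',round(zt,4),'block',lo.mean(0),r, cv2.boxPoints(r).round(0).tolist())
E
```

```text
clock: 9.12
position: [0.5455, -0.3717, 0.3869]
ee_rot: [[-0.623, 0.782, 0.0], [0.782, 0.623, -0.0], [-0.0, 0.0, -1.0]]
ft_force: [-0.3, 0.8, 1.0]
finger_gap: 0.0249
62 z 0.0779 block [142.2072  59.0072] ((141.5358428955078, 58.43151092529297), (30.843896865844727, 28.091062545776367), 10.871394157409668) [[124.0, 69.0], [129.0, 42.0], [159.0, 48.0], [154.0, 75.0]]
65 z 0.06 block [-17.6999 161.0335] ((-17.69546127319336, 161.42147827148438), (25.612323760986328, 33.33522033691406), 89.36821746826172) [[-35.0, 149.0], [-1.0, 148.0], [-1.0, 174.0], [-34.0, 174.0]]
685 z 0.0703 block [-7.7382 70.0175] ((-7.507392883300781, 70.12045288085938), (64.36402130126953, 139.33607482910156), 88.04288482666016) [[-78.0, 40.0], [61.0, 36.0], [63.0, 100.0], [-76.0, 105.0]]
512 z 0.07 block [ 23.5549 -79.6557] ((23.81372833251953, -79.77651977539062), (104.69116973876953, 62.34729766845703), 3.0850963592529297) [[-30.0, -51.0], [-27.0, -114.0], [78.0, -108.0], [74.0, -46.0]]
60 z 0.0562 block [  14.4086 -164.4185] ((14.486908912658691, -164.39425659179688), (23.78182029724121, 28.779014587402344), 82.05172729492188) [[-1.0, -174.0], [27.0, -178.0], [30.0, -155.0], [2.0, -151.0]]
```

View pics/t7.png

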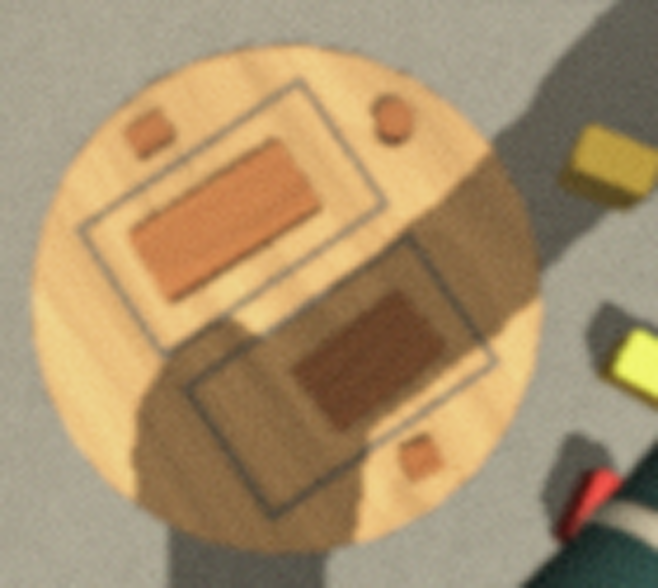

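The top view shows both billets lying flat inside their outlines: long at about (225,220), short at about (368,360). The small pieces have not moved.

```bash
python3 -c "
from cell import bot
o=bot.get_obs();print(o['clock'],o['ft_force'],abs(o['joint_velocities']).max());print(bot.sign_off())"
```

```text
9.1667 [0.2953601  0.32360094 0.58087107] 0.020097766170073285
the job is handed in; nothing more can be done
None
```

I tipped both billets over by pushing near their tops with the half-closed fingertips. Then I moved the arm clear and handed the job in at about 9.2 s of the 43 s allowed.

**Final top view**, positions in the block frame:

| Billet | Outline | Along the outline (x, limit ±107 mm) | Across from its centre line (limit ±31 mm) | Turned by |
|---|---|---|---|---|
| Long | A | -77 to +62 mm | -2 to -7 mm | about 2° |
| Short | B | -28 to +76 mm | -2 to -8 mm | about 3° |

- **Lying flat:** both upper faces are at a height of about 70 mm, as expected for a 36 mm thick billet lying on its broad side on the 35 mm block.
- **Feet:** each foot centre ended about 20–30 mm from where it stood, against the 75 mm limit.
- **Small pieces on the block:** all three were found within about 1.5 mm of where they started.
- **Robot:** the force readings stayed below about 1.5 N, which is sensor noise, and the arm was clear of everything at the end.

**Less certain:** I did not re-measure the things on the table; the fingers never came near them. One measurement disagreed: the scene camera first put the billets about 7 mm further along the block's y than the top camera did, probably because the billets' side faces were caught in the colour mask. The block outlines agreed between the two cameras to about one pixel, so I used the top view.

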